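Draw a slide carrier off its sloping guide pins and park it

TASK

Draw the slide-carrier plate off the two guide pins of the sloping stand, keeping it parallel to the deck so that it does not cock. The bar that carries both pins has been knocked out of square, so that they lean several degrees up or down the slope: feel which way they lead and follow them, easing sideways rather than forcing it when it binds. Then set it down gently, right way up, flat and squarely centred on the two rails of the parking rest, let go, and leave the timer, the tip box and the roll of tape beside it where they stand.

Things in the scene. Friction and masses are not known exactly. Their poses are not given: they have to be found in the camera images.
- carrier_grip (a point): Middle of the carrier's upright grip blade, 40 mm above its underside, on its centre. Axes: y along the carrier's 196 mm length, x across it, z out of its upper face. Blade: 10 mm thick (x), 50 mm wide (y), from 30 mm below this point (the plate's upper face) to 20 mm above it. Pinch it across the 10 mm, along x, fingers pointing along -z.
- carrier: Loose aluminium slide carrier, 0.3 to 0.65 kg; origin: centre of its flat underside, axes as carrier_grip. Plate 100 x 125 x 10 mm with a bushing block 50 x 36 x 12 mm high at each end (y = -80, +80 mm), a 15 mm hole through each block. Two glass slides lie at y = -44, +44 mm, with clips 13 mm high. It starts fully home on the pins, underside on the deck.
- stand_deck: Sloping deck of the fixed stand, aluminium, 116 x 204 x 12 mm (its foot 150 x 206 mm). Origin: centre of its upper face, 60 mm above the bench. z: outward normal, nominally the pins' direction, leaning 30 degrees from vertical, toward the robot's right and partly toward it; x up the slope, y across. Over 25 N between carrier and stand once it has risen 5 mm, or cocking it 12 degrees to the deck, is forcing it.
- pin_foot (a point): Foot of the guide pin on the +y side. Two parallel steel pins, 12 mm in diameter, rise from the deck at x = 0, y = -80 and +80 mm to 80 mm above it, the last 6 mm tapered. Their bar is out of square: both lean alike, by an unknown 0 to 11 degrees off the deck's normal, up or down the slope. The holes leave 1.5 mm of play all round; the carrier is free once its underside is over 80 mm from the deck.
- rest: Fixed parking rest: grey base 120 x 200 x 8 mm with two rubber-topped rails, each 104 mm long along x and 16 mm wide, at y = -65 and +65 mm, tops 22 mm above the bench. Origin: centre of its underside, on the bench; z up; y along its 200 mm length, as the carrier's y shall lie (either way round). With the carrier parked, carrier_grip is 62 mm above the bench.
- tip_box: Bystander: pipette-tip box with clear lid, 92 x 118 x 86 mm, origin under its centre.
- timer: Bystander: small white bench timer, 62 x 68 x 19 mm, origin under its centre.
- tape_roll: Bystander: tan roll of tape lying flat near the tip box, 104 mm across, 25 mm high, origin under its centre.

How it is judged:
On the way:
1. the carrier is drawn clear of the guide pins (underside more than 81 mm from the deck) (z of carrier_grip in the frame of stand_deck above 0.121 m), for 0.05 s.
At the end, for the whole second after the job is handed in: The carrier lies right way up on both rails of the rest, centred within 20 mm each way, its length along the rest's within 8 degrees, level within 3.4 degrees, its grip point 62 mm (within 5 mm) above the bench; tip box, timer and tape roll are within 20 mm of where they stood (x of carrier_grip in the frame of rest between -0.02 and 0.02 m and y of carrier_grip in the frame of rest between -0.02 and 0.02 m and z of carrier_grip in the frame of rest between 0.057 and 0.067 m and angle between carrier_grip's own z axis and vertical below 0.06 rad and angle between the y axis of carrier_grip and the y axis of rest, either way round below 0.14 rad and distance of each of tip_box, timer, tape_roll from where it was at the start of the episode below 0.02 m); the robot touches nothing.
It fails at once if the carrier is cocked more than 12 degrees to the deck while still on the pins (z of carrier_grip in the frame of stand_deck below 0.115 m and distance between carrier_grip and stand_deck below 0.118 m and angle between the z axis of carrier_grip and the z axis of stand_deck, either way round above 0.21 rad).
It fails at once if the carrier is forced: more than 25 N between it and the stand once it has risen 5 mm off the deck (z of carrier_grip in the frame of stand_deck above 0.045 m and contact force between carrier and stand_deck above 25 N).
It fails at once if the carrier is dropped or pressed on the rest with more than 60 N (contact force between carrier and rest above 60 N).
It fails at once if a bystander is pushed more than 20 mm (distance of any of tip_box, timer, tape_roll from where it was at the start of the episode above 0.02 m).
It also fails if it takes over 53 s, if anything falls off the work surface, if the arm or the gripper's body presses on something with over 40 N, if the wrist force passes 120 N, or if a joint passes its speed limit or range.

ROBOT

A 6-joint arm with a two-finger parallel gripper is mounted at the origin on a cart in front of the work surface, level with it; the furniture and walls round the work are solid. World frame = base frame: x ahead of the robot, y to its left, z up, the work surface at z = 0. Lengths are in m, angles in rad, forces in N, time in s.
With the tool pointing down it reaches from about 0.275 to 0.875 m from the base axis. Payload 12.5 kg.
Tool frame: the origin (TCP) lies at the very end of the fingers, on their centre line; the grasp point (between the pads) lies 19 mm behind it; x points along the fingers, y is the direction in which the jaws open and shut, and the axes are right-handed (so a half turn about x gives the same grasp; the last joint's range is limited). The gripper opens to 85 mm and grips with 20 to 120 N. Pads are 22 mm wide; open, the fingers measure 114 mm over their backs; the gripper's body (76 mm by 85 mm) begins 54 mm behind the grasp point. The pads swing forward as they close: fully open they stand 13 mm farther back than shut.
Start: joints at [-1.342, 0.351, 1.652, -0, 1.139, -0.085], TCP at [0.17, -0.523, 0.231] pointing down, gripper open.
Joint ranges: [-2.75, 2.75], [-0.79, 2.1], [0.01, 2.65], [-1.57, 4.71], [0.07, 3.14], [-2.87, 2.87]. Speed limits (rad/s): [2.22, 2.22, 2.79, 3.14, 3.14, 3.14].

INTERFACE

Orientations are given as a 3x3 rotation matrix whose columns are the frame's x, y, z axes.
In Python, from bench import manip gives the robot as it stands. Calls block until the motion is done:
- manip.move_ptp(position, orientation): joint-space move of the TCP to a pose.
- manip.move_l(position, attitude=None, max_speed=0.15): straight line of the TCP; attitude=None keeps the orientation; max_speed is the mean speed in m/s.
- manip.move_j(angles): joint-space move.
- manip.set_gripper(opening, effort=None): opening from 0.0 (shut) to 1.0 (fully open); effort is the grip in N (None keeps the last); returns when the fingers have stopped.
- manip.dwell(seconds).
- manip.inverse_kinematics(position, orientation): joint angles nearest the present ones, or None.
- manip.grab_frame(name): name is "scene" or "side" or "wrist"; returns (picture, depth): 384x512x3 uint8, red, green, blue; 384x512 float32, m along the optical axis (not along the pixel's ray), 0 where there is no reading.
- manip.get_calibration(name): a dict with "camera_matrix" (3x3 intrinsics, pixels), "R" (3x3) and "t" (3): a world point X has camera coordinates R X + t. Camera axes: x right, y down, z forward; pixel columns grow to the right and rows downward; lengths in m; the calibration is good to about 2 mm. A picture is of the moment at which its call begins: read the wrist's pose just before it. get_calibration takes no time and is no camera call; for the wrist camera it gives the pose at the moment of the call.
A pose or a line that the arm cannot do raises manip.Unreachable and nothing moves.
- manip.sign_off(): hands the job in, once; it reports no verdict.
Trained networks look in the newest picture that a camera, given by its name, has taken for a name from the list of things; names that differ only in an ending like _2 or _b are one class to them, and where a whole thing is asked for, a point or a joint stands for the part that bears it (a point fixed in the world has none). Each returns a list of dicts, best first, with "confidence" (0 to 1); they miss things now and then, are a little off and sometimes report something else, mostly with a low value. They report only what shows in the picture. A call takes as long as a camera call.
- manip.look_for(camera, name): "at" ([x, y, z] in m, in world coordinates, good to about 4 mm: the middle of the surface that is visible of it).
Readings, each from a call of its own:
- manip.current_time(): time.
- manip.current_qpos(): joint angles.
- manip.current_joint_vel(): joint speeds.
- manip.current_joint_torque(): joint torques, N m.
- manip.current_ee_pos(): TCP position.
- manip.current_tcp_rot(): TCP orientation.
- manip.current_force(): force on the tool from outside, world axes, zero at the start.
- manip.current_ft_torque(): the same for the moment, N m.
- manip.current_grip_width(): opening from 0.0 (shut) to 1.0 (fully open).
Only numpy, scipy, OpenCV 4.12 (cv2) and the standard library are available. Lean on these libraries where they do the work, as an engineer would, in place of code of your own. Each camera call takes 0.05 s, during which the arm holds its last target.

## Working session

There is one attempt and no reset: what is moved stays moved. The work goes in short steps, each a Python script; the robot and the scene stay as the last script left them, time stands still between calls to the robot, and variables do not carry over. Pictures are saved under pics/ and viewed, and the job is handed in when it is done.

```bash
ls; mkdir -p pics
python3 - <<'E'
from bench import manip
import cv2,numpy as np
print(manip.current_time())
for c in ["scene","side","wrist"]:
    p,d=manip.grab_frame(c); cv2.imwrite(f"pics/{c}0.png",p[:,:,::-1]); np.savez(f"{c}0.npz",p=p,d=d,**manip.get_calibration(c))
    for n in (["carrier","carrier_grip","stand_deck","pin_foot","rest","tip_box","timer","tape_roll"] if c!="wrist" else ["carrier","rest"]):
        r=manip.look_for(c,n); print(c,n,[(np.round(x["at"],3).tolist(),round(x["confidence"],2)) for x in r[:2]])
print(manip.current_time(), manip.current_force())
E
```

```text
pics
0.0
scene carrier [([0.56, -0.133, 0.086], 0.82)]
scene carrier_grip [([0.553, -0.134, 0.081], 0.91)]
scene stand_deck []
scene pin_foot [([0.528, -0.104, 0.084], 0.88), ([0.56, -0.131, 0.087], 0.72)]
scene rest [([0.586, 0.206, 0.004], 0.72)]
scene tip_box [([0.756, -0.059, 0.061], 0.63)]
scene timer [([0.389, 0.044, 0.014], 0.75)]
scene tape_roll [([0.755, -0.33, 0.018], 0.59)]
side carrier [([0.574, -0.156, 0.067], 0.71), ([0.599, -0.156, 0.054], 0.64)]
side carrier_grip [([0.574, -0.15, 0.066], 0.91)]
side stand_deck [([0.596, -0.158, 0.048], 0.56), ([0.588, 0.183, 0.01], 0.28)]
side pin_foot [([0.602, -0.156, 0.046], 0.72)]
side rest [([0.588, 0.179, 0.01], 0.83), ([0.599, -0.157, 0.047], 0.72)]
side tip_box [([0.783, -0.103, 0.072], 0.61), ([0.598, -0.158, 0.05], 0.28)]
side timer [([0.396, 0.015, 0.015], 0.72)]
side tape_roll [([0.741, -0.318, 0.023], 0.81), ([0.599, -0.157, 0.049], 0.18)]
wrist carrier []
wrist rest []
1.05 [ 0.0402452   0.29403186 -0.41683872]
```

View pics/scene0.png

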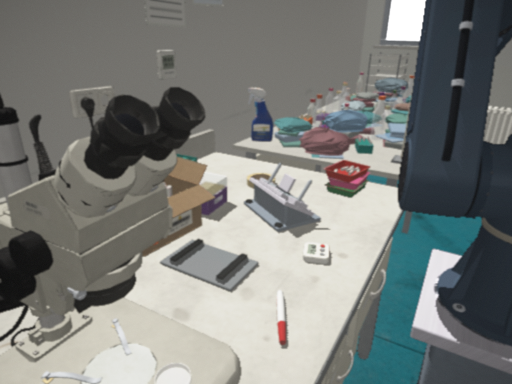

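View pics/side0.png

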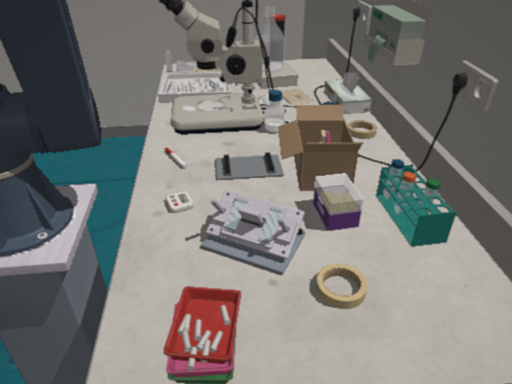

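View pics/wrist0.png

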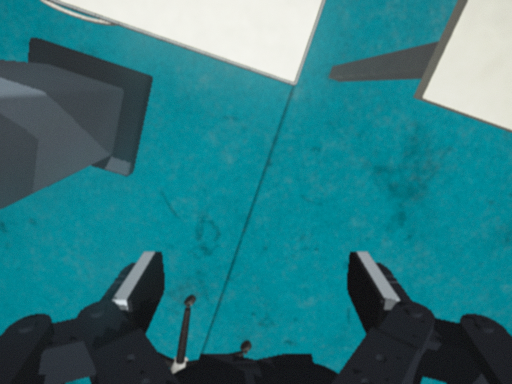

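The stand with its carrier is at about (250,225) in the side picture and (285,205) in the scene picture. The rest is at (248,166) in the side picture and the timer at (180,202). I'll fit the planes from the depth.

```bash
cat > h.py <<'E'
import numpy as np,cv2
def cloud(f):
    z=np.load(f); d=z["d"];K=z["camera_matrix"];v,u=np.mgrid[:d.shape[0],:d.shape[1]]
    pc=np.stack([(u-K[0,2])/K[0,0]*d,(v-K[1,2])/K[1,1]*d,d],-1)
    return (pc-z["t"])@z["R"],d>0,z["p"]
def plane(P,it=1500,tol=0.002,nchk=None):
    rng=np.random.default_rng(0);best=None;bc=0
    for _ in range(it):
        a,b,c=P[rng.choice(len(P),3,False)];n=np.cross(b-a,c-a);l=np.linalg.norm(n)
        if l<1e-7: continue
        n/=l; n*=np.sign(n[2])
        if nchk and not nchk(n): continue
        k=np.abs((P-a)@n)<tol
        if k.sum()>bc: bc=k.sum();best=k
    c=P[best].mean(0);n=np.linalg.svd(P[best]-c,full_matrices=False)[2][2];n*=np.sign(n[2]);return n,c,best
E
python3 - <<'E'
from h import *
for f,box in (("side0.npz",(170,290,185,270)),("scene0.npz",(235,165,330,240))):
    P,m,p=cloud(f)
    x0,y0,x1,y1=box
    cv2.imwrite(f"pics/crop_{f[:4]}.png",cv2.resize(p[y0-5:y1+5 if f[:2]!='si' else 270,(x0):x1][:,:,::-1] if f[:2]!='si' else p[175:270,190:320][:,:,::-1],None,fx=6,fy=6,interpolation=cv2.INTER_CUBIC))
    Q=P[m]; print(f,"bench z",np.median(Q[(abs(Q[:,2])<.02)&(Q[:,0]>.35)&(Q[:,0]<.9)][:,2]), np.load(f)["R"].T@-np.load(f)["t"])
    k=(Q[:,0]>.42)&(Q[:,0]<.71)&(Q[:,1]>-.27)&(Q[:,1]<-.02)&(Q[:,2]>.02)&(Q[:,2]<.2);Q=Q[k]
    for i in range(3):
        n,c,b=plane(Q,nchk=lambda n:.75<n[2]<.95); print(b.sum(),len(Q),n.round(3),np.degrees(np.arccos(n[2])),c.round(4)); Q=Q[~b]
    Q=P[m];k=(Q[:,0]>.45)&(Q[:,0]<.75)&(Q[:,1]>.08)&(Q[:,1]<.3)
    for lo,hi in((.004,.013),(.017,.028)):
        q=Q[k&(Q[:,2]>lo)&(Q[:,2]<hi)]; r=cv2.minAreaRect(q[:,:2].astype(np.float32));print(lo,len(q),r,np.median(q[:,2]))
E
```

```text
side0.npz bench z 0.0006939322907041041 [ 0.5040494  -0.86186467  0.65239246]
1703 4254 [-0.262 -0.429  0.865] 30.168074321725065 [ 0.5775 -0.1475  0.0692]
934 2551 [-0.264 -0.431  0.863] 30.36079632353307 [ 0.5844 -0.1519  0.0556]
535 1617 [-0.261 -0.428  0.865] 30.093257908943265 [ 0.5786 -0.148   0.066 ]
0.004 1183 ((0.6079983711242676, 0.19004181027412415), (0.27148035168647766, 0.2069169282913208), 2.1718626022338867) 0.008885534399027707
0.017 240 ((0.6318609118461609, 0.18429377675056458), (0.14059270918369293, 0.2413010150194168), 74.2818374633789) 0.022632242926682918
scene0.npz bench z -0.0006722207088652944 [0.13959557 0.77420609 0.49976422]
193 1606 [0.287 0.589 0.756] 40.895221575860376 [ 0.5703 -0.126   0.0695]
198 1413 [0.195 0.303 0.933] 21.112576868349976 [ 0.5903 -0.1011  0.0888]
169 1215 [0.304 0.49  0.817] 35.19431033803263 [ 0.5608 -0.1148  0.0807]
0.004 2213 ((0.6139156222343445, 0.18129435181617737), (0.17544899880886078, 0.25208601355552673), 83.44824981689453) 0.007321672012971212
0.017 578 ((0.6278569102287292, 0.17279836535453796), (0.17151233553886414, 0.22356905043125153), 86.64582061767578) 0.02106857782886134
```

View pics/crop_side.png

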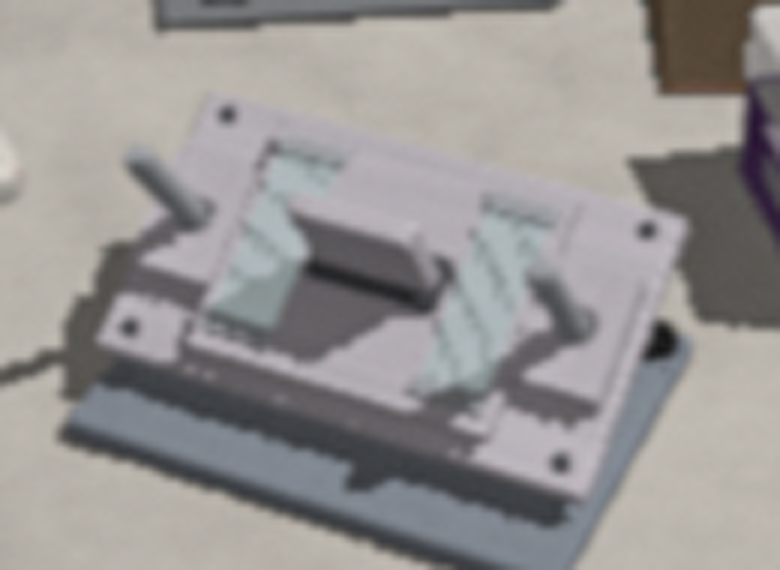

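View pics/crop_scen.png

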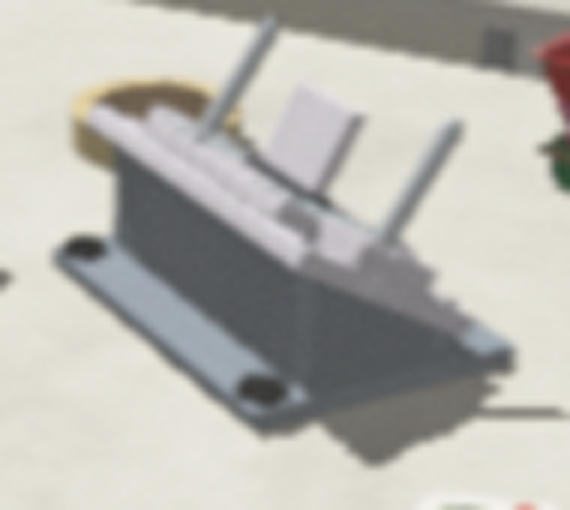

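Run:
```python
from h import *
from bench import manip
n=np.array([-.262,-.43,.864]);n/=np.linalg.norm(n)
h=np.r_[n[:2],0]/np.hypot(*n[:2]); ax=-h+ n*(h@n); ax/=np.linalg.norm(ax); ay=np.cross(n,ax)
print(ax,ay)
c=manip.get_calibration("wrist");R=manip.current_tcp_rot();p=manip.current_ee_pos()
cc=-c["R"].T@c["t"];print("cam in tcp",R.T@(cc-p), R.T@c["R"].T)
P,m,_=cloud("side0.npz");Q=P[m]
o=np.array([.5775,-.1475,.0692]);L=(Q-o)@np.c_[ax,ay,n]
k=(abs(L[:,0])<.13)&(abs(L[:,1])<.15)&(Q[:,2]>.015)
for lo in np.arange(-.05,.1,.005):
    q=L[k&(L[:,2]>lo)&(L[:,2]<lo+.005)]
    if len(q)>5: print(round(lo,3),len(q),q.min(0).round(3),q.max(0).round(3))
for s in(1,-1):
  for d in (.04,.1,.18,.25):
    t=np.c_[-n,s*ax,np.cross(-n,s*ax)]
    print(s,d,manip.inverse_kinematics(o+n*d,t))
```

```text
[0.44955174 0.73781392 0.50352146] [-0.85396837  0.52032492  0.        ]
cam in tcp [-0.14275782 -0.0014138  -0.08120774] [[ 0.00148192 -0.31458782  0.94922722]
 [ 0.99999761 -0.00105935 -0.00191227]
 [ 0.00160714  0.94922778  0.3145855 ]]
-0.05 17 [-0.029 -0.15  -0.05 ] [ 0.122 -0.095 -0.046]
-0.03 98 [-0.065 -0.093 -0.029] [-0.055  0.095 -0.025]
-0.025 105 [-0.072 -0.098 -0.025] [ 0.048  0.09  -0.02 ]
-0.02 78 [-0.08  -0.099 -0.02 ] [ 0.061  0.101 -0.015]
-0.015 1014 [-0.056 -0.099 -0.015] [ 0.061  0.106 -0.01 ]
-0.01 241 [-0.055 -0.098 -0.01 ] [ 0.059  0.104 -0.005]
-0.005 1419 [-0.048 -0.094 -0.005] [ 0.053  0.103 -0.   ]
-0.0 1015 [-0.048 -0.094  0.   ] [0.051 0.102 0.005]
0.005 43 [-0.008 -0.093  0.005] [0.016 0.083 0.01 ]
0.01 25 [-0.005 -0.08   0.01 ] [0.004 0.084 0.015]
0.015 30 [-0.005 -0.082  0.015] [0.006 0.084 0.02 ]
0.02 22 [-0.005 -0.082  0.02 ] [0.007 0.08  0.025]
0.025 27 [-0.006 -0.08   0.025] [0.004 0.083 0.03 ]
0.03 32 [-0.006 -0.083  0.03 ] [0.007 0.084 0.035]
0.035 25 [-0.007 -0.082  0.035] [0.004 0.084 0.04 ]
0.04 36 [-0.007 -0.082  0.04 ] [0.007 0.084 0.045]
0
[... 209 characters left out ...]
.065 26 [-0.008 -0.08   0.065] [0.    0.088 0.069]
1 0.04 [-0.59202052  0.60102028  1.7190094   0.66011729  0.96193745 -2.04046678]
1 0.1 [-0.6450575   0.52287598  1.69505793  0.60871732  1.0682438  -2.00780281]
1 0.18 [-0.71522565  0.43686058  1.63678721  0.55673015  1.22110673 -1.97471647]
1 0.25 [-0.77562369  0.38101616  1.5616331   0.52519381  1.36156326 -1.95340278]
-1 0.04 [-0.59202052  0.60102028  1.7190094   0.66011729  0.96193745  1.10112587]
-1 0.1 [-0.6450575   0.52287598  1.69505793  0.60871732  1.0682438   1.13378984]
-1 0.18 [-0.71522565  0.43686058  1.63678721  0.55673015  1.22110673  1.16687619]
-1 0.25 [-0.77562369  0.38101616  1.5616331   0.52519381  1.36156326  1.18818987]
```

Run:
```python
from h import *
from bench import manip
n=np.array([-.262,-.43,.864]);n/=np.linalg.norm(n)
h=np.r_[n[:2],0]/np.hypot(*n[:2]); ax=-h+ n*(h@n); ax/=np.linalg.norm(ax); ay=np.cross(n,ax)
o=np.array([.5775,-.1475,.0692])
for f in("side0.npz","scene0.npz"):
    P,m,_=cloud(f);Q=P[m];L=(Q-o)@np.c_[ax,ay,n]
    for yy in(-.08,.08):
        k=(abs(L[:,0])<.025)&(abs(L[:,1]-yy-.002)<.013)&(L[:,2]>.008)&(L[:,2]<.067);q=L[k]
        if len(q)<10: continue
        print(f,yy,len(q),"x(z)",np.polyfit(q[:,2],q[:,0],1),"deg",np.degrees(np.arctan(np.polyfit(q[:,2],q[:,0],1)[0])),"y(z)",np.polyfit(q[:,2],q[:,1],1))
    k=(abs(L[:,0])<.03)&(abs(L[:,1])<.035)&(L[:,2]>.008)&(L[:,2]<.06);q=L[k];print("blade",len(q),q.min(0),q.max(0),q.mean(0))
# reach for placing
for s in(1,-1):
  for th in(0,5):
    a=np.radians(th);y=np.array([-np.sin(a),np.cos(a),0])*s;x=np.array([0,0,-1.])
    for z in(.043,.2): print(s,th,manip.inverse_kinematics([.6,.18,z],np.c_[x,y,np.cross(x,y)]))
```

```text
side0.npz -0.08 63 x(z) [-0.06128506 -0.00124501] deg -3.506988864447575 y(z) [ 0.03076441 -0.0801686 ]
side0.npz 0.08 75 x(z) [-0.05673146 -0.00071426] deg -3.2469927303343864 y(z) [0.04049507 0.07890184]
blade 227 [-0.0033313  -0.02153561  0.00871266] [0.00753548 0.03019728 0.05181391] [0.00028859 0.00074586 0.03584431]
scene0.npz -0.08 69 x(z) [-0.10359339  0.00378111] deg -5.914367520180165 y(z) [-0.0439455  -0.06979703]
scene0.npz 0.08 88 x(z) [-0.08605138  0.00339034] deg -4.918264977434282 y(z) [-0.0076782   0.08866563]
blade 176 [-0.00434192 -0.02175948  0.00805194] [0.00997492 0.03258967 0.04774425] [0.00480353 0.01034459 0.02789021]
1 0 [ 2.17156915e-01  7.18350311e-01  1.56719237e+00 -4.44089210e-16
  8.56049972e-01 -1.35363941e+00]
1 0 [ 2.17156915e-01  5.19955584e-01  1.47350170e+00 -4.44089210e-16
  1.14813537e+00 -1.35363941e+00]
1 5 [ 2.17156915e-01  7.18350311e-01  1.56719237e+00 -4.44089210e-16
  8.56049972e-01 -1.44090587e+00]
1 5 [ 2.17156915e-01  5.19955584e-01  1.47350170e+00 -4.44089210e-16
  1.14813537e+00 -1.44090587e+00]
-1 0 [ 2.17156915e-01  7.18350311e-01  1.56719237e+00 -4.44089210e-16
  8.56049972e-01  1.78795324e+00]
-1 0 [ 2.17156915e-01  5.19955584e-01  1.47350170e+00 -4.44089210e-16
  1.14813537e+00  1.78795324e+00]
-1 5 [ 2.17156915e-01  7.18350311e-01  1.56719237e+00 -4.44089210e-16
  8.56049972e-01  1.70068678e+00]
-1 5 [ 2.17156915e-01  5.19955584e-01  1.47350170e+00 -4.44089210e-16
  1.14813537e+00  1.70068678e+00]
```

Run:
```python
from h import *
for f,b in(("side0.npz",(150,200,180,300)),("scene0.npz",(235,295,155,265))):
    P,m,p=cloud(f); r0,r1,c0,c1=b
    cv2.imwrite(f"pics/rest_{f[:4]}.png",cv2.resize(p[r0:r1,c0:c1][:,:,::-1],None,fx=6,fy=6,interpolation=cv2.INTER_CUBIC))
    q=P[r0:r1,c0:c1][m[r0:r1,c0:c1]]
    top=q[(q[:,2]>.016)&(q[:,2]<.03)]
    print(f,top[:,:2].min(0),top[:,:2].max(0))
    for sel in(top[:,0]<.6,top[:,0]>=.6):
        print(cv2.minAreaRect(top[sel][:,:2].astype(np.float32)),sel.sum())
```

```text
side0.npz [0.3910235  0.02483934] [0.74252109 0.25037805]
((0.4697335958480835, 0.13741493225097656), (0.14943009614944458, 0.22036534547805786), 2.432654857635498) 194
((0.6892674565315247, 0.15121853351593018), (0.18638400733470917, 0.09363757073879242), 84.09461212158203) 150
scene0.npz [0.51872214 0.14231558] [0.74149    0.24855573]
((0.5285760760307312, 0.19647866487503052), (0.10410575568675995, 0.019457116723060608), 89.8266372680664) 249
((0.6946534514427185, 0.19480513036251068), (0.10566337406635284, 0.09315971285104752), 89.3855209350586) 264
```

```bash
cat >> h.py <<'E'
n=np.array([-.262,-.43,.864]);n/=np.linalg.norm(n)
hh=np.r_[n[:2],0]/np.hypot(*n[:2]); ax=-hh+ n*(hh@n); ax/=np.linalg.norm(ax); ay=np.cross(n,ax)
D=np.c_[ax,ay,n]
o=np.array([.5775,-.1475,.0692])   # approx plate-top point, local z of deck about -.011
T=np.c_[-n,-ax,np.cross(-n,-ax)]
E
python3 - <<'E'
from h import *
from bench import manip
manip.move_ptp(o+n*.17,T)
c=manip.get_calibration("wrist");p,d=manip.grab_frame("wrist");cv2.imwrite("pics/w1.png",p[:,:,::-1]);np.savez("w1.npz",p=p,d=d,**c)
print(manip.current_time(),manip.current_force(),manip.current_ee_pos()-(o+n*.17))
P,m,_=cloud("w1.npz");Q=P[m];L=(Q-o)@D
k=(abs(L[:,0])<.13)&(abs(L[:,1])<.15)&(abs(L[:,2])<.08)
nn,cc,b=plane(Q[k][::4],it=600,tol=.0015);print("plane",b.sum(),nn,(cc-o)@D,(D.T@nn))
for yy in(-.08,.08):
    k=(abs(L[:,0])<.025)&(abs(L[:,1]-yy-.002)<.013)&(L[:,2]>.008)&(L[:,2]<.067);q=L[k]
    if len(q)>10:
        for e in range(2):print(yy,len(q),np.polyfit(q[:,2],q[:,e],1))
k=(abs(L[:,0])<.03)&(abs(L[:,1])<.035)&(L[:,2]>.044)&(L[:,2]<.056);q=L[k];print("bladetop",len(q),np.percentile(q,2,axis=0),np.percentile(q,98,axis=0))
k=(abs(L[:,0])<.08)&(abs(L[:,1])<.12)&(L[:,2]>-.006)&(L[:,2]<.006);q=L[k];print("plate",q.min(0),q.max(0),cv2.minAreaRect(q[:,:2].astype(np.float32)))
for nm in("carrier_grip","pin_foot"):print(nm,[(D.T@(np.array(r["at"])-o),r["confidence"]) for r in manip.look_for("wrist",nm)])
E
```

```text
2.8 [-0.34640587 -0.11991767  0.65446442] [-2.54882363e-04 -6.81003529e-04  6.93636629e-05]
plane 4255 [ 2.03928151e-04 -7.95894298e-04  9.99999662e-01] [-0.09049213 -0.04713701 -0.02726003] [ 5.03025742e-01 -5.88271825e-04  8.64271229e-01]
-0.08 177 [-0.17699914  0.00902378]
-0.08 177 [ 0.01970432 -0.07596541]
0.08 412 [-0.09123907  0.00312833]
0.08 412 [0.01813061 0.0805935 ]
bladetop 647 [-0.00224768 -0.01885732  0.04566881] [0.00745654 0.02827893 0.04959622]
plate [-0.04745849 -0.09175449 -0.00580284] [0.0526128  0.10436827 0.00597345] ((0.0025779269635677338, 0.006308108568191528), (0.1961127072572708, 0.10004699975252151), 89.9847640991211)
carrier_grip [(array([-3.45237495e-03,  2.82008160e-05,  8.54582909e-04]), 0.69)]
pin_foot [(array([ 0.22874562,  0.13808629, -0.20530309]), 0.67), (array([ 0.01766273, -0.02789815, -0.00624268]), 0.55)]
```

View pics/w1.png

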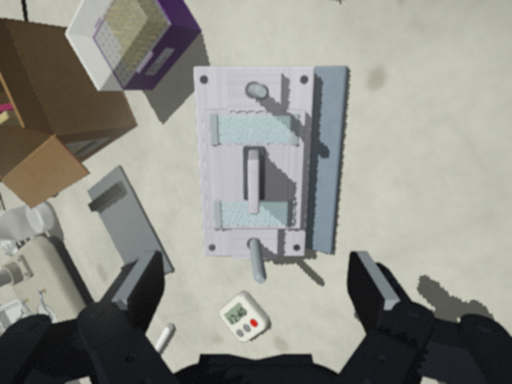

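The wrist picture shows the carrier centred, with the blade at (253,180) and the pins at (257,91) and (257,260). The lower pin's tip leans right, which is down-slope by about 4–5°. I'll grasp now.

```bash
cat >> h.py <<'E'
g0=np.array([.0025,.005,.0106])
E
python3 - <<'E'
from h import *
from bench import manip
manip.move_l(o+D@(g0+[0,0,.05]),T,max_speed=.15)
manip.move_l(o+D@g0,T,max_speed=.08)
manip.dwell(.2)
print("F0",D.T@manip.current_force(),manip.current_ft_torque())
manip.set_gripper(0.0,effort=70)
manip.dwell(.2)
print("F1",D.T@manip.current_force(),D.T@manip.current_ft_torque(),manip.current_grip_width())
print(D.T@(manip.current_ee_pos()-o)-g0,manip.current_time())
p,d=manip.grab_frame("side");cv2.imwrite("pics/s1.png",cv2.resize(p[150:290,170:330][:,:,::-1],None,fx=4,fy=4))
E
```

```text
F0 [-0.10851938 -0.61173336 -0.15797818] [-0.16726258  0.15159902 -0.06883967]
F1 [-0.94791921  1.16105133  3.11288217] [0.09882633 0.65296257 0.02723804] 0.10603960411917884
[-4.51981008e-05 -1.15467080e-04  1.56090052e-04] 5.6333
```

View pics/s1.png

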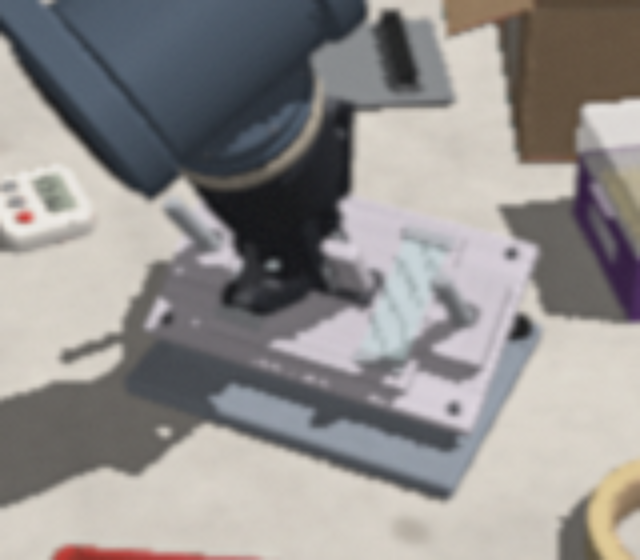

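```bash
cat > lift.py <<'E'
import sys,json,os
from h import *
from bench import manip
z1=float(sys.argv[1]); step=float(sys.argv[2]); slope=float(sys.argv[3]); kx=float(sys.argv[4])
S=json.load(open("st.json")) if os.path.exists("st.json") else dict(x=0,y=0,z=0,log=[])
G=np.array(S.get("G",[0,0,0]))
while S["z"]<z1-1e-6:
    S["z"]+=step; S["x"]+=slope*step
    manip.move_l(o+D@(g0+[S["x"],S["y"],S["z"]]),T,max_speed=.02)
    F=D.T@manip.current_force()-G; M=D.T@manip.current_ft_torque()
    print("z%.1f x%.2f y%.2f F %s M %s"%(S["z"]*1e3,S["x"]*1e3,S["y"]*1e3,F.round(1),M.round(2)),round(manip.current_time(),1))
    S["log"].append([S["x"],S["y"],S["z"],*F])
    if np.linalg.norm(F)>14: print("STOP");break
    if kx:
        S["x"]+=float(np.clip(kx*F[0],-.0006,.0006)); S["y"]+=float(np.clip(kx*F[1],-.0004,.0004))
json.dump(S,open("st.json","w"))
E
python3 lift.py .009 .0015 -.08 0
```

```text
z1.5 x-0.12 y0.00 F [-2.5  0.1 -3.7] M [0.02 0.58 0.05] 5.9
z3.0 x-0.24 y0.00 F [-1.5 -1.1 -2.9] M [0.02 0.7  0.03] 6.2
z4.5 x-0.36 y0.00 F [-2.3 -0.2 -3.1] M [0.07 0.69 0.05] 6.4
z6.0 x-0.48 y0.00 F [-2.6 -0.5 -2.7] M [0.02 0.71 0.01] 6.7
z7.5 x-0.60 y0.00 F [-2.1  0.7 -1.5] M [-0.    0.78  0.02] 6.9
z9.0 x-0.72 y0.00 F [-2.6  0.3 -3. ] M [0.1  0.76 0.01] 7.2
```

```bash
python3 - <<'E'
import json
S=json.load(open("st.json"));S["G"]=[-2.2,0,-3.0];json.dump(S,open("st.json","w"))
E
sed -i 's/F\[0\],-.0006/(F[0] if abs(F[0])>1.2 else 0),-.0006/; s/F\[1\],-.0004/(F[1] if abs(F[1])>1.2 else 0),-.0004/' lift.py
python3 lift.py .030 .002 -.08 .0002
```

```text
z11.0 x-0.88 y0.00 F [-0.8  0.   0.8] M [0.08 0.86 0.04] 7.4
z13.0 x-1.04 y0.00 F [-1.5  1.2  1. ] M [0.1  0.88 0.05] 7.7
z15.0 x-1.51 y0.00 F [ 0.5 -0.3 -0.6] M [ 0.03  0.65 -0.01] 7.9
z17.0 x-1.67 y0.00 F [-0.2 -1.3  0.9] M [-0.01  0.64  0.03] 8.2
z19.0 x-1.83 y-0.26 F [ 0.6  0.3 -0.6] M [-0.03  0.56 -0.05] 8.4
z21.0 x-1.99 y-0.26 F [ 1.1 -1.2  0.8] M [-0.02  0.57 -0.05] 8.7
z23.0 x-2.15 y-0.26 F [ 0.1 -0.1 -0.2] M [0.   0.63 0.04] 8.9
z25.0 x-2.31 y-0.26 F [-0.8  0.2 -0.4] M [-0.02  0.58 -0.03] 9.2
z27.0 x-2.47 y-0.26 F [0.5 1.1 0.1] M [0.03 0.56 0.  ] 9.4
z29.0 x-2.63 y-0.26 F [ 0.6 -0.1  0.5] M [ 0.03  0.57 -0.02] 9.7
z31.0 x-2.79 y-0.26 F [0.6 0.4 0.3] M [ 0.01  0.6  -0.03] 9.9
```

```bash
python3 lift.py .058 .002 -.08 .0002
```

```text
z33.0 x-2.95 y-0.26 F [1.2 1.2 0.3] M [ 0.02  0.65 -0.02] 10.2
z35.0 x-3.11 y-0.26 F [-0.4 -0.3  0.2] M [-0.01  0.63  0.01] 10.4
z37.0 x-3.27 y-0.26 F [ 0.2 -0.1  0.5] M [-0.02  0.58  0.02] 10.7
z39.0 x-3.43 y-0.26 F [0.1 0.4 0.1] M [0.06 0.57 0.05] 10.9
z41.0 x-3.59 y-0.26 F [ 0.2  0.6 -0.3] M [0.05 0.59 0.07] 11.2
z43.0 x-3.75 y-0.26 F [-0.6  0.6 -0.3] M [-0.02  0.64  0.06] 11.4
z45.0 x-3.91 y-0.26 F [0.9 0.  0.8] M [-0.04  0.64  0.06] 11.7
z47.0 x-4.07 y-0.26 F [ 0.4 -0.3 -0.2] M [0.04 0.64 0.02] 11.9
z49.0 x-4.23 y-0.26 F [0.6 0.1 0.9] M [-0.    0.66  0.01] 12.2
z51.0 x-4.39 y-0.26 F [ 0.6  0.3 -0.6] M [0.03 0.65 0.08] 12.4
z53.0 x-4.55 y-0.26 F [ 0.1 -0.  -0.1] M [0.04 0.68 0.05] 12.7
z55.0 x-4.71 y-0.26 F [ 0.4 -0.8  0.3] M [ 0.02  0.63 -0.  ] 12.9
z57.0 x-4.87 y-0.26 F [ 0.2  0.3 -1. ] M [0.03 0.68 0.02] 13.2
z59.0 x-5.03 y-0.26 F [ 0.6 -0.  -0.2] M [ 0.04  0.69 -0.  ] 13.4
```

```bash
python3 lift.py .090 .002 -.08 .0002
python3 - <<'E'
from bench import manip
import cv2
for c,b in(("side",(120,300,150,340)),("scene",(120,260,200,360))):
    p,d=manip.grab_frame(c);cv2.imwrite(f"pics/{c}2.png",cv2.resize(p[b[0]:b[1],b[2]:b[3]][:,:,::-1],None,fx=3,fy=3))
E
```

```text
z61.0 x-5.19 y-0.26 F [ 0.6  0.5 -0.4] M [0.   0.65 0.02] 13.7
z63.0 x-5.35 y-0.26 F [ 0.8  0.9 -0.6] M [ 0.01  0.61 -0.03] 13.9
z65.0 x-5.51 y-0.26 F [ 0.1 -0.3 -0.4] M [ 0.05  0.61 -0.01] 14.2
z67.0 x-5.67 y-0.26 F [ 0.8  0.2 -0.7] M [-0.04  0.59 -0.01] 14.4
z69.0 x-5.83 y-0.26 F [ 0.1  0.2 -0.4] M [-0.03  0.57  0.06] 14.7
z71.0 x-5.99 y-0.26 F [ 0.4  0.3 -0. ] M [0.01 0.63 0.01] 14.9
z73.0 x-6.15 y-0.26 F [ 0.7 -0.4  0.2] M [ 0.03  0.56 -0.02] 15.2
z75.0 x-6.31 y-0.26 F [-0.1  0.  -0.2] M [-0.06  0.62 -0.01] 15.4
z77.0 x-6.47 y-0.26 F [ 0.7 -0.2 -0.3] M [-0.    0.57  0.01] 15.7
z79.0 x-6.63 y-0.26 F [ 0.7 -0.7  0.2] M [0.02 0.62 0.05] 15.9
z81.0 x-6.79 y-0.26 F [ 0.9  0.4 -0.6] M [-0.03  0.53  0.05] 16.2
z83.0 x-6.95 y-0.26 F [ 0.5  0.6 -0.4] M [-0.03  0.55 -0.03] 16.4
z85.0 x-7.11 y-0.26 F [ 0.5 -0.2  0.2] M [-0.01  0.58 -0.01] 16.7
z87.0 x-7.27 y-0.26 F [ 0.  -0.3 -0.6] M [-0.04  0.61 -0.05] 16.9
z89.0 x-7.43 y-0.26 F [0.7 0.  0.1] M [0.04 0.6  0.01] 17.2
z91.0 x-7.59 y-0.26 F [ 0.  -0.  -0.1] M [0.02 0.56 0.03] 17.4
```

View pics/side2.png

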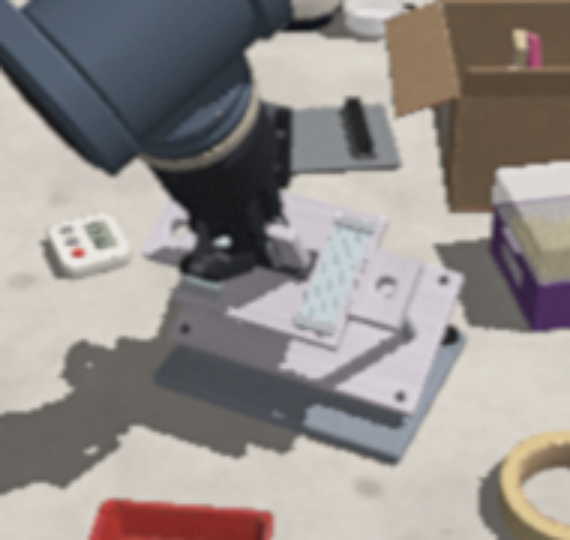

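View pics/scene2.png

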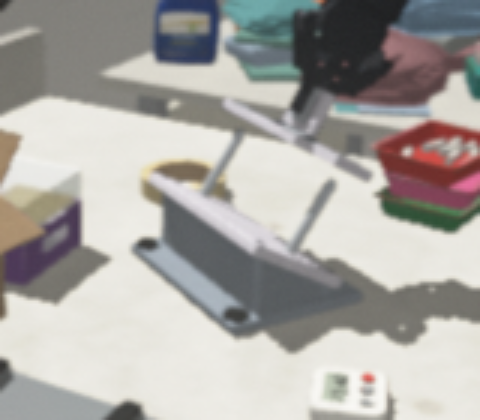

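The carrier is clear of the pins: in the scene crop it hangs at (300,135) above the pin tips. Next I'll locate the rest precisely.

Run:
```python
from h import *
for f in("side0.npz","scene0.npz","w1.npz"):
    P,m,p=cloud(f); g=p.max(-1)
    dark=(g<75)&m&(P[...,0]>.45)&(P[...,0]<.76)&(P[...,1]>.08)&(P[...,1]<.3)&(P[...,2]>.012)&(P[...,2]<.03)
    nn,lab,st,ce=cv2.connectedComponentsWithStats(dark.astype(np.uint8))
    for i in range(1,nn):
        if st[i,4]>25:
            q=P[lab==i];t=q[q[:,2]>.018]
            if len(t)>15: print(f,st[i],cv2.minAreaRect(t[:,:2].astype(np.float32)),t.mean(0).round(4))
    base=m&(P[...,0]>.45)&(P[...,0]<.76)&(P[...,1]>.08)&(P[...,1]<.3)&(g<165)&(P[...,2]>-.002)&(P[...,2]<.028)
    base=cv2.morphologyEx(base.astype(np.uint8),cv2.MORPH_OPEN,np.ones((3,3)))
    nn,lab,st,ce=cv2.connectedComponentsWithStats(base)
    i=1+st[1:,4].argmax();q=P[lab==i];q=q[(q[:,2]>.003)];print(f,"base",st[i],cv2.minAreaRect(q[:,:2].astype(np.float32)))
```

```text
side0.npz [264 153  10  20 118] ((0.6604571342468262, 0.19117766618728638), (0.10033740103244781, 0.016883205622434616), 88.80030822753906) [0.6603 0.1858 0.0229]
side0.npz [223 155   8  20 113] ((0.5309855937957764, 0.1923132836818695), (0.016075478866696358, 0.10317987948656082), 0.7466725707054138) [0.5309 0.1877 0.0226]
side0.npz base [ 214  152   70   29 1559] ((0.5956878066062927, 0.203438401222229), (0.19967851042747498, 0.14732301235198975), 0.8096646070480347)
scene0.npz [171 240  31  22 210] ((0.6581612825393677, 0.1983044147491455), (0.09945792704820633, 0.018060045316815376), 89.44500732421875) [0.6572 0.2018 0.0209]
scene0.npz [217 255  29  25 219] ((0.528700590133667, 0.19866818189620972), (0.015514273196458817, 0.09986279159784317), 0.3181809186935425) [0.5278 0.2028 0.021 ]
scene0.npz base [ 161  239   97   53 2740] ((0.5921892523765564, 0.1974436342716217), (0.19828224182128906, 0.11903443932533264), 0.20554456114768982)
w1.npz [ 90 194  16  16 135] ((0.6597740054130554, 0.21359460055828094), (0.014727810397744179, 0.05890145152807236), 0.22395554184913635) [0.6598 0.2144 0.023 ]
w1.npz base [  88  165   87  110 4079] ((0.5956215858459473, 0.1946241557598114), (0.12239638715982437, 0.199286550283432), 89.0814437866211)
```

View pics/rest_scen.png

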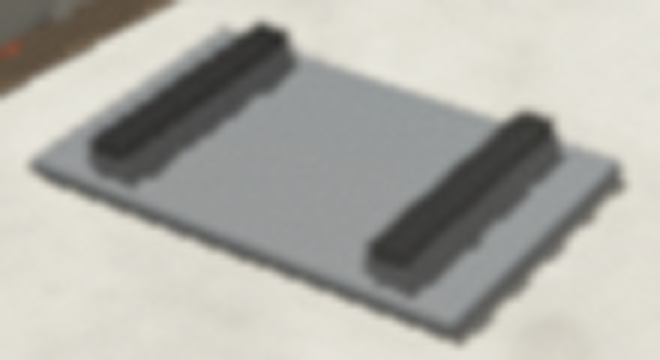

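View pics/rest_side.png

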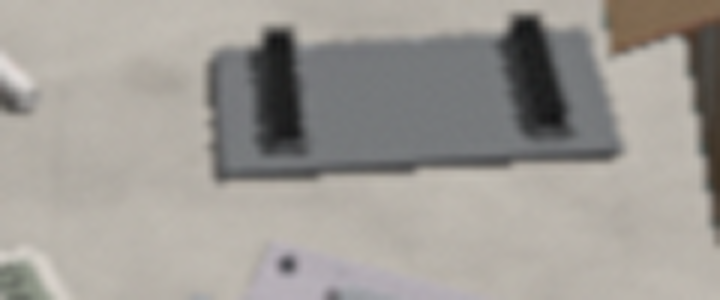

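Run:
```python
from h import *
from bench import manip
for f in("side0.npz","scene0.npz","w1.npz"):
    P,m,p=cloud(f);Q=P[m]
    k=(Q[:,0]>.4)&(Q[:,0]<.76)&(Q[:,1]>.02)&(Q[:,1]<.34)&(Q[:,2]>.035)&(Q[:,2]<.3);q=Q[k]
    print(f,k.sum(), q.min(0) if k.any() else "",q.max(0) if k.any() else "")
    for x0 in np.arange(.4,.76,.03):
        s=q[(q[:,0]>=x0)&(q[:,0]<x0+.03)]
        if len(s)>3: print(round(x0,2),len(s),s.min(0).round(3),s.max(0).round(3))
x=np.array([0,0,-1.]);y=np.array([0,-1.,0]);R=np.c_[x,y,np.cross(x,y)]
print(manip.current_ee_pos())
for z in(.3,.25,.043):print(manip.inverse_kinematics([.595,.195,z],R))
print(manip.current_qpos())
```

```text
side0.npz 1345 [0.67361812 0.02011084 0.03536971] [0.759927   0.30184553 0.17177035]
0.67 235 [0.674 0.057 0.103] [0.7   0.258 0.118]
0.7 485 [0.7   0.022 0.036] [0.73  0.257 0.17 ]
0.73 625 [0.73  0.02  0.035] [0.76  0.302 0.172]
scene0.npz 1355 [0.66928691 0.02013158 0.03530331] [0.75991345 0.2072256  0.17030806]
0.67 373 [0.67 0.06 0.1 ] [0.7   0.207 0.116]
0.7 601 [0.7   0.021 0.035] [0.73  0.189 0.169]
0.73 379 [0.73  0.02  0.035] [0.76  0.169 0.17 ]
w1.npz 6658 [0.6715893  0.02004822 0.03502417] [0.75998958 0.25738805 0.17227181]
0.67 1140 [0.672 0.059 0.102] [0.7   0.257 0.118]
0.7 2746 [0.7   0.02  0.035] [0.73  0.257 0.172]
0.73 2772 [0.73  0.02  0.035] [0.76  0.254 0.172]
[ 0.54455871 -0.19245499  0.15443377]
[ 2.42366993e-01  4.36650163e-01  1.35442906e+00 -4.44089210e-16
  1.35051343e+00  1.81316332e+00]
[ 2.42366993e-01  4.73360156e-01  1.42033319e+00 -4.44089210e-16
  1.24789931e+00  1.81316332e+00]
[ 2.42366993e-01  7.17951271e-01  1.56801242e+00 -4.44089210e-16
  8.55628964e-01  1.81316332e+00]
[-0.65502308  0.51732942  1.70835467  0.60871381  1.06639898  1.12129545]
```

The box flap at x≈0.67–0.70, z≈0.10 overhangs the end of the rest. I'll flip the wrist so the camera is on the robot side, come down short of the flap, then slide under it.

```bash
cat >> h.py <<'E'
RX=np.c_[[0,0,-1.],[0,1.,0],np.cross([0,0,-1.],[0,1.,0])]
E
python3 - <<'E'
from h import *
from bench import manip
p=manip.current_ee_pos()
manip.move_l([.49,-.17,.33],T,max_speed=.15)
print(manip.current_time(),manip.current_force())
manip.move_ptp([.50,.12,.32],RX)
print(manip.current_time(),manip.current_qpos().round(2),manip.current_force(),manip.current_grip_width())
manip.move_l([.548,.195,.13],RX,max_speed=.15)
manip.dwell(.2)
print(manip.current_time(),manip.current_ee_pos(),manip.current_force())
for c in("side","scene"):
    cc=manip.get_calibration(c);p,d=manip.grab_frame(c);cv2.imwrite(f"pics/{c}3.png",p[:,:,::-1]);np.savez(f"{c}3.npz",p=p,d=d,**cc)
    print([(r["at"],r["confidence"]) for r in manip.look_for(c,"carrier")[:2]])
    P,m,_=cloud(f"{c}3.npz");Q=P[m];k=(Q[:,0]>.43)&(Q[:,0]<.67)&(Q[:,1]>.12)&(Q[:,1]<.27)&(Q[:,2]>.1)&(Q[:,2]<.14);q=Q[k]
    nn,cn,b=plane(q,it=800,tol=.002,nchk=lambda n:n[2]>.9);print(c,len(q),b.sum(),nn,cn,cv2.minAreaRect(q[b][:,:2].astype(np.float32)))
E
```

```text
18.9167 [ 0.34372432  0.41902103 -3.53803233]
21.225 [ 0.14  0.2   1.62  0.    1.31 -1.43] [-0.62221491  0.03033344 -4.00136795] 0.10885859873113105
22.975 [0.54815607 0.19492661 0.1304783 ] [-0.27372203 -0.22140027 -3.75432125]
[([0.5444, 0.1857, 0.1185], 0.66)]
side 1053 641 [-0.00128434 -0.03169939  0.99949662] [0.54653874 0.18518521 0.12041006] ((0.5486096739768982, 0.19134177267551422), (0.1954038292169571, 0.09712516516447067), 1.663334608078003)
[([0.5281, 0.2091, 0.1189], 0.78)]
scene 1939 1295 [0.00111613 0.01583217 0.99987404] [0.53797843 0.20601745 0.1187621 ] ((0.5466803312301636, 0.19684821367263794), (0.19739606976509094, 0.09924747049808502), 0.22778445482254028)
```

View pics/side3.png

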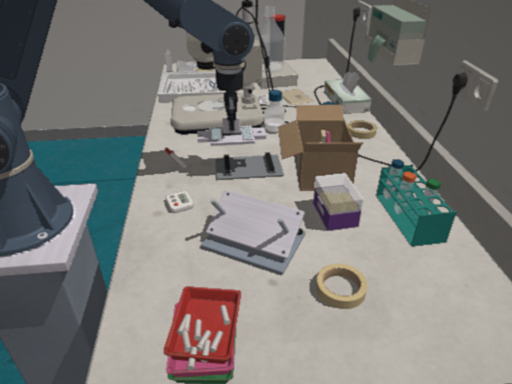

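View pics/scene3.png

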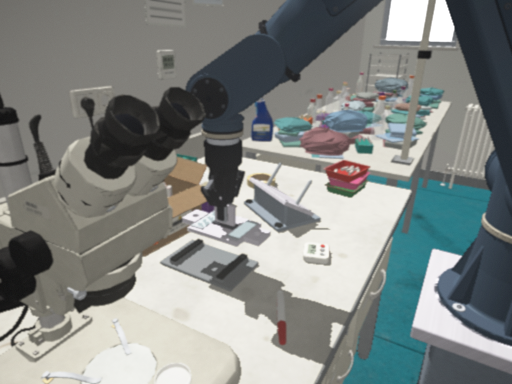

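The carrier is held level at (240,133) in the side picture, and centred on the TCP within about 2 mm. Relative to the rest it needs +47 mm in x and +1 mm in y.

Run:
```python
from h import *
from bench import manip
manip.move_l([.548,.196,.066],RX,max_speed=.1)
manip.move_l([.595,.196,.066],RX,max_speed=.06)
manip.move_l([.595,.196,.047],RX,max_speed=.04)
manip.dwell(.2)
F0=manip.current_force();print(F0,manip.current_time())
z=.047
while z>.039:
    z-=.0005; manip.move_l([.595,.196,z],RX,max_speed=.01)
    F=manip.current_force(); 
    if F[2]-F0[2]>5: break
print(z,F,manip.current_ft_torque(),manip.current_ee_pos(),manip.current_time())
for c in("side","scene"):
    p,d=manip.grab_frame(c);cv2.imwrite(f"pics/{c}4.png",cv2.resize(p[100:290,130:350][:,:,::-1],None,fx=3,fy=3))
```

```text
[ 0.06885214  0.92118792 -3.54497674] 25.725
0.0435 [-3.02056426 -0.08346216  5.8837811 ] [-0.14485002  0.61079589  0.01279076] [0.59509228 0.19606232 0.04404301] 27.475
```

View pics/side4.png

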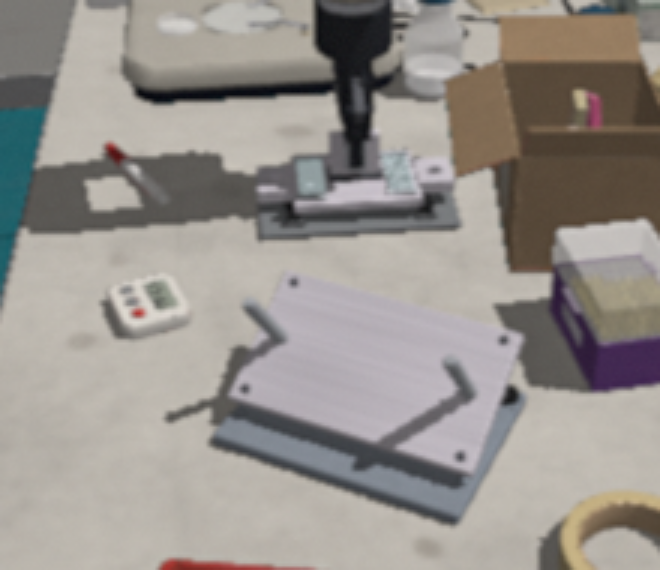

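View pics/scene4.png

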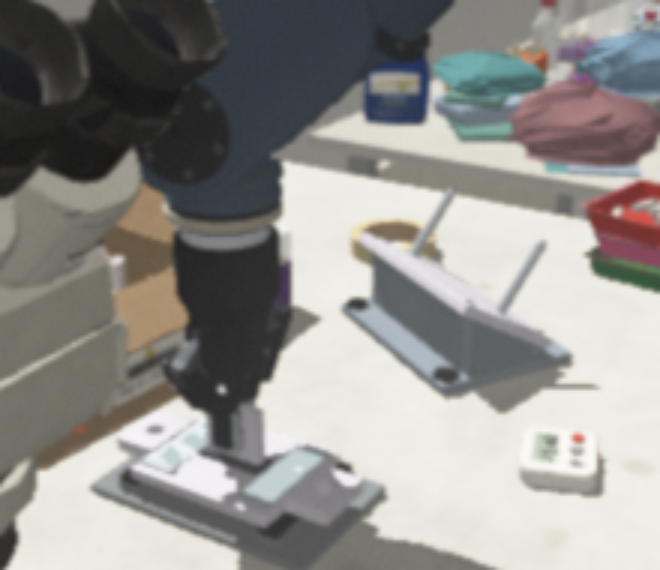

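The carrier is in contact with the rest at the expected height, centred at (355,190) in the side crop. I'll release and retreat.

Run:
```python
from h import *
from bench import manip
manip.set_gripper(.5); manip.dwell(.1)
print(manip.current_force(),manip.current_grip_width(),manip.current_time())
manip.move_l([.595,.196,.12],RX,max_speed=.08)
manip.move_l([.50,.12,.30],RX,max_speed=.2)
manip.move_l([.33,-.12,.32],RX,max_speed=.2)
print(manip.current_time())
for c in("side","scene"):
    cc=manip.get_calibration(c);p,d=manip.grab_frame(c);cv2.imwrite(f"pics/{c}5.png",cv2.resize(p[100:290,130:350][:,:,::-1],None,fx=3,fy=3));np.savez(f"{c}5.npz",p=p,d=d,**cc)
    P,m,_=cloud(f"{c}5.npz");Q=P[m];k=(Q[:,0]>.45)&(Q[:,0]<.70)&(Q[:,1]>.12)&(Q[:,1]<.27)&(Q[:,2]>.027)&(Q[:,2]<.04);q=Q[k]
    nn,cn,b=plane(q,it=800,tol=.002,nchk=lambda n:n[2]>.9);print(c,len(q),b.sum(),nn,cn,cv2.minAreaRect(q[b][:,:2].astype(np.float32)))
    k=(Q[:,0]>.54)&(Q[:,0]<.65)&(Q[:,1]>.16)&(Q[:,1]<.23)&(Q[:,2]>.05)&(Q[:,2]<.1);print("blade",Q[k].min(0),Q[k].max(0))
    for t in("tip_box","timer","tape_roll"):print(t,[np.round(r["at"],3) for r in manip.look_for(c,t)[:1]])
```

```text
[ 0.41282029  0.35089913 -1.28299509] 0.5006765824323542 28.0917
32.0583
side 889 613 [-0.00245168 -0.02213284  0.99975203] [0.59221538 0.18698653 0.03412868] ((0.5950860381126404, 0.19255024194717407), (0.0987267941236496, 0.19590280950069427), 86.58706665039062)
blade [0.56998346 0.18643799 0.05072198] [0.61854691 0.20274628 0.08532936]
tip_box [array([ 0.786, -0.101,  0.075])]
timer [array([0.397, 0.016, 0.015])]
tape_roll [array([ 0.738, -0.318,  0.02 ])]
scene 1588 1212 [0.00560615 0.01212576 0.99991076] [0.58344884 0.2064037  0.03231288] ((0.593109667301178, 0.19785380363464355), (0.1973060965538025, 0.10142124444246292), 0.11238636821508408)
blade [0.5663864  0.19163984 0.05022499] [0.61754002 0.20395963 0.08286399]
tip_box [array([ 0.755, -0.06 ,  0.059])]
timer [array([0.389, 0.045, 0.018])]
tape_roll [array([ 0.751, -0.328,  0.017])]
```

View pics/side5.png

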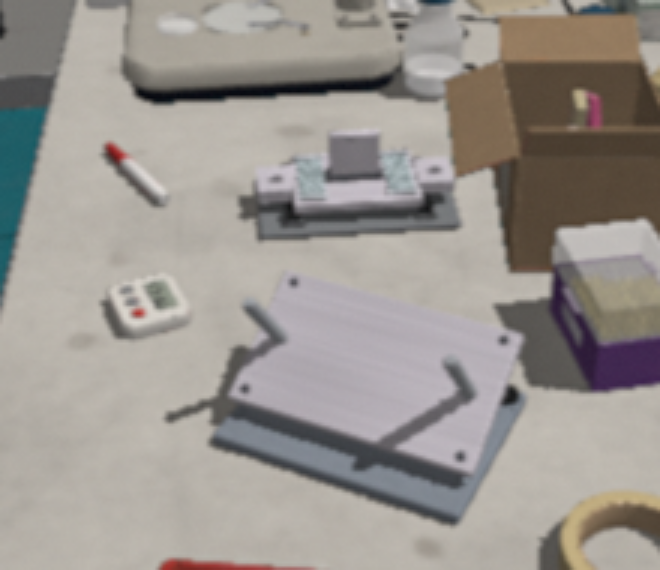

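View pics/scene5.png

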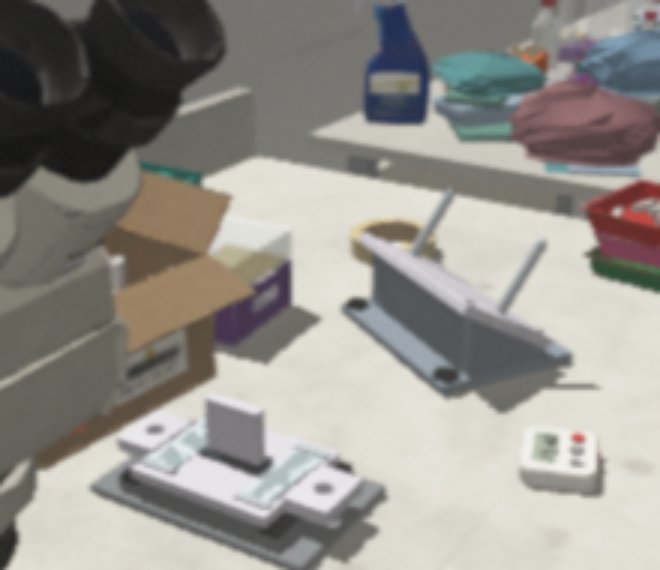

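The carrier sits flat on both rails, at (355,185) in the side crop and (240,460) in the scene crop, and the bystanders haven't moved. I'm handing it in.

```bash
python3 -c "
from bench import manip
print(manip.current_time(),manip.current_force());manip.sign_off()"
```

```text
32.4583 [-0.16996296  0.57486272 -0.65589577]
the job is handed in; nothing more can be done
```

The carrier is off the pins and parked on the rest, and I handed the job in at 32.5 s of the 53 s allowed. The sign-off gave no verdict.

- **Drawing it off:** the pins lean about 4–5° down the slope. I followed that lean at a fixed attitude parallel to the deck. Wrist force from contact stayed within about 2 N, with only two small sideways corrections. I stopped at 91 mm of rise, and the pictures showed the carrier clear of the pin tips.
- **Setting it down:** a box flap overhangs one end of the rest, so I turned the carrier half round, came in under the flap and lowered it. The wrist force changed by about 9.5 N at touch-down, at the expected height, and then I let go.
- **Position:** the last pictures put the carrier within about 1 mm of the rest's centre in each camera. Its upper face was at about 32–34 mm, which is right for the plate lying on the rails.
- **Level:** the plane fits gave about 1.3° (side camera) and 0.8° (scene camera), leaning opposite ways, so this is probably camera error.
- **Yaw:** the scene camera gave about 0.1°. The side camera's outline gave about 3.4°, which I put down to a partly hidden edge. Both are inside the 8° limit.
- **Bystanders:** the tip box, timer and tape roll were found within about 4 mm of their starting readings. The arm was well clear of everything at hand-in.

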